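# Snug and lock the bearing ring of a salvaged steering-lock housing

## Robot

A 6-joint arm with a two-finger parallel gripper is mounted at the origin on the work surface. World frame = base frame: x ahead of the robot, y to its left, z up, the work surface at z = 0. Lengths are in m, angles in degrees, forces in N, time in s.
With the tool pointing down it reaches from about 0.375 to 0.975 m from the base axis. Payload 3.8 kg.
Tool frame: the origin (TCP) lies midway between the tips of the shut fingers; the grasp point (between the pads) lies 19 mm behind it; x points along the fingers, y is the direction in which the jaws open and shut, and the axes are right-handed (so a half turn about x gives the same grasp; the last joint's range is limited). The gripper opens to 85 mm and grips with 20 to 120 N. Pads are 22 mm wide; open, the fingers measure 114 mm over their backs; the gripper's body (76 mm by 85 mm) begins 54 mm behind the grasp point. The pads swing forward as they close: fully open they stand 13 mm farther back than shut.
Start: joints at [69.334, 15.12, 91.902, -0, 72.978, -2.114], TCP at [0.215, 0.64, 0.231] pointing down, gripper open.
Joint ranges: [-150.88, 150.88], [-54.13, 125.18], [17.81, 147.31], [-75.09, 255.09], [0, 152.58], [-146.25, 146.25]. Speed limits (degrees/s): [147.25, 147.25, 180, 180, 180, 180].

## Interface

Orientations are given as [roll, pitch, yaw] about the fixed x, y, z axes, in that order (R = Rz(yaw) Ry(pitch) Rx(roll)).
In Python, from bench import sense, grab_frame, camera_model, job_done gives the robot as it stands.
- The arm moves only by the shell command python3 -m inch 'ROWS' [FORCE]. ROWS is JSON, a list of rows, each a list of 7 numbers: the closure, from -1 (fully open) to 1 (shut), then the shift along the tool's x, y, z in units of 25 mm (1.0 is 25 mm), then the turn, a rotation vector about the tool's x, y, z in units of 5 degrees (1.0 is 5 degrees). A call has 1 to 20 rows; each row shifts and turns the commanded pose from where the row before left it, along the tool's axes as they then stand; what a row does not reach is not made up. A row lasts 1/12 s, in which the tool goes at most 41.7 mm and 7.16 degrees, less where a joint would pass 70% of its speed; a pose out of reach is approached as far as the arm can. A call is refused whole if a number of a shift passes 1 or a number of a turn 1, either way. A call with a gripper value outside its range is refused whole. The fingers move at their own pace and stop on an object; FORCE is the grip in N (left out, the last holds). Time passes only in rows, so rows that do not move let the fingers close. It gives the time, the measured TCP pose, the force and the opening at its end, in the units of the state.
- sense(): the state, without advancing time (a new reading comes with each control period).
- grab_frame(name): name is "side" or "top"; returns (picture, depth): 420x560x3 uint8, blue, green, red; 420x560 float32, m along the optical axis (not along the pixel's ray), 0 where there is no reading.
- camera_model(name): a dict with "mtx" (3x3 intrinsics, pixels), "dist_coeffs" ([k1, k2, p1, p2, k3] as OpenCV has them; the pictures are not rectified), "T" (4x4, takes a point from camera to world coordinates). Camera axes: x right, y up, looking along -z (the intrinsics and any distortion apply to the point x, -y, -z); pixel columns grow to the right and rows downward; lengths in m; the calibration is good to about 2 mm. A picture is of the moment at which its call begins. camera_model takes no time and is no camera call.
- job_done(): hands the job in, once; it reports no verdict.
The state is a dict: "time_s": time; "q": joint angles; "qd": joint speeds; "joint_efforts": joint torques, N m; "position": TCP position; "ee_rot": TCP orientation; "contact_force": force on the tool from outside, world axes, zero at the start; "ft_torque": the same for the moment, N m; "finger_gap": finger opening in m.
Only numpy, scipy, OpenCV 4.12 (cv2) and the standard library are available. Lean on these libraries where they do the work, as an engineer would, in place of code of your own. Each camera call takes 0.05 s, during which the arm holds its last target.

## Task

On the bench stands a salvaged steering-lock housing. Turn the slim dark ring between the two fixed light collars clockwise (seen from above) until it is snug against its hidden stop (a hand torque of about 0.5 N m, never forced), touching neither collar; let go so that it stays snug, and then push the locking slide fully home against the ring without ramming it. Leave the loose things around it where they are.

Things in the scene. Friction and masses are not known exactly. Their poses are not given: they have to be found in the camera images.
- housing: Cast aluminium lock housing, fixed, foot 110 x 110 mm. Origin: centre of the foot on the bench; z is the upright common axis of collar, ring and cap. A barrel with key juts out 160 mm along +y, a red switch 85 mm along -y, both below 61 mm height; the slide's arm reaches 114 mm along -x, top 75 mm high, with side rails to 82 mm at y +-12 to +-17 mm.
- lower_collar: Fixed light collar just below the ring, 70 mm in diameter, so it juts out 5 mm beyond the ring all round; 15 mm high. Origin: centre of its underside, 61 mm above the bench; its top is at 76 mm. Not to be touched (3 N at most). The ring's stop is hidden inside it.
- bearing_cap: Fixed light ring above the turning ring, 48 mm outer diameter, 14 mm high, with a dark bore. Origin: centre of its underside, 92 mm above the bench; its top is at 106 mm. Not to be touched (3 N at most).
- ring: The slim dark steel ring to turn: 60 mm outer diameter, 14 mm high, 77 to 91 mm above the bench, knurled, 6 mm proud of the cap. Grip it across the diameter from above with the fingertips alone, tips 78 to 86 mm above the bench. Origin: centre of its underside. Its yaw is the housing's minus the angle turned; it starts 0 to 0.2 rad into its travel, dry friction 0.12 N m.
- ring_mid (a point): Centre of the ring, half-way up (84 mm above the bench). The hidden stop differs from unit to unit: first touch at 0.7 to 1.3 rad of travel; there a spring buffer pushes back, rising 10 N m per rad, and friction adds or hides up to 0.12 N m. Right is a steady hand torque of 0.4 to 0.65 N m, held for 0.5 s; the stop breaks at 0.84. Friction keeps the ring snug when let go.
- slide (a joint): Travel of the steel locking slide in m: it starts drawn out (0 to 0.006) and grows as the slide is pushed along the housing's +x, towards the axis; fully home against the ring at 0.035, a firm end. It stays where left; dry friction 2 N.
- slide_tab (a point): On the outer face (looking along the housing's -x) of the slide's upright thumb tab, 104 mm above the bench, mid-width. Tab: 26 mm wide along y, 8 mm thick, top 115 mm above the bench; from it a low tongue 20 mm wide leads to the ring. The face is 101 mm from the axis at joint 0, 66 mm when home. Push it inwards with closed fingers, under 25 N.
- screwdriver: Loose screwdriver lying to the left of the housing (+y); bystander.
- grease_jar: Loose grey jar 60 mm wide, 70 mm high, to the right of the housing (-y); bystander.
- connector: Loose black plug connector 45 x 30 x 22 mm, to the right of the housing (-y); bystander.

How it is judged (in metres and radians):
On the way, in this order (a step that is already met when the one before it is completed fails the run):
1. the ring is turned snug against its stop: it bears on the stop with more than 7 N for 0.2 s, the slide still drawn out (contact force between lower_collar and ring above 7 N and value of joint slide below 0.015 m), for 0.2 s.
2. the ring has been let go and is still snug, the slide still drawn out (contact force between the fingers and ring below 0.1 N and contact force between lower_collar and ring above 1 N and value of joint slide below 0.015 m), for 0.2 s.
3. the slide is pushed fully home (value of joint slide above 0.033 m), for 0.2 s.
At the end, for the whole second after the job is handed in: the ring rests snug on its stop (still bearing on it with more than 1 N), the slide is within 2 mm of fully home, all at rest and released (contact force between lower_collar and ring above 1 N and value of joint slide above 0.033 m and angular speed of ring below 0.05 rad/s); the robot touches nothing.
It fails at once if the ring is forced: it bears on its stop with more than 28 N (contact force between lower_collar and ring above 28 N).
It fails at once if the robot touches the lower collar or the bearing cap with more than 3 N (contact force between any of the arm, the fingers and lower_collar above 3 N or contact force between any of the arm, the fingers and bearing_cap above 3 N).
It fails at once if the slide is rammed with more than 25 N (contact force between the fingers and slide above 25 N).
It fails at once if a bystander is moved by more than 15 mm (distance of any of screwdriver, grease_jar, connector from where it was at the start of the episode above 0.015 m).
It also fails if it takes over 67 s, if anything falls off the work surface, if the arm or the gripper's body presses on something with over 40 N, if the wrist force passes 120 N, or if a joint passes its speed limit or range.

## Working session

There is one attempt and no reset: what is moved stays moved. The work goes in short steps, Python scripts to look and compute and a shell command to move; the robot and the scene stay as the last step left them, time stands still between calls to the robot, and variables do not carry over. Pictures are saved under pics/ and viewed, and the job is handed in when it is done.

```bash
ls; mkdir -p pics
python3 - <<'E'
from bench import *
import cv2,numpy as np
print(sense())
for n in("side","top"):
    p,d=grab_frame(n);cv2.imwrite(f"pics/{n}0.png",p);np.save(f"pics/{n}0.npy",d)
    m=camera_model(n);print(n,m)
E
```

```text
pics
{'time_s': 0.0, 'q': array([ 6.93338653e+01,  1.51705054e+01,  9.19818018e+01, -6.86967945e-04,
        7.29759638e+01, -2.11525684e+00]), 'qd': array([-0.01545381, -0.00037771,  0.03314906, -0.05914633, -0.02895088,
       -0.05709397]), 'joint_efforts': array([-9.36014985e-04, -5.15103364e+01, -3.67319119e+01, -3.34418701e-05,
        1.26480989e-02, -2.09196662e-05]), 'position': array([0.21450932, 0.63924136, 0.22994101]), 'ee_rot': array([ -91.82205347,   89.87172734, -110.37272947]), 'contact_force': array([ 0.2599434 , -0.68466813, -0.76192297]), 'ft_torque': array([-0.0784172 , -0.0180772 , -0.02001966]), 'finger_gap': 0.08551916763255923}
side {'mtx': array([[391.29685043,   0.        , 280.48418013],
       [  0.        , 391.29685043, 210.62583514],
       [  0.        ,   0.        ,   1.        ]]), 'dist_coeffs': array([0.02136478, 0.        , 0.        , 0.        , 0.        ]), 'T': array([[ 0.93543077,  0.21280673, -0.28228103,  0.29743097],
       [-0.35339377,  0.54245812, -0.76213649, -0.71781535],
       [-0.00906214,  0.81268228,  0.58263659,  0.62870867],
       [ 0.        ,  0.        ,  0.        ,  1.        ]])}
top {'mtx': array([[444.33405393,   0.        , 280.11559525],
       [  0.        , 444.33405393, 204.71261998],
       [  0.        ,   0.        ,   1.        ]]), 'dist_coeffs': array([-0.14251209,  0.        ,  0.        ,  0.        ,  0.        ]), 'T': array([[ 0.00719842,  0.99835359, -0.05690593,  0.49113632],
       [-0.99994831,  0.00677795, -0.00757855,  0.00480381],
       [-0.00718037,  0.05695754,  0.99835078,  1.41303519],
       [ 0.        ,  0.        ,  0.        ,  1.        ]])}
```

View pics/side0.png

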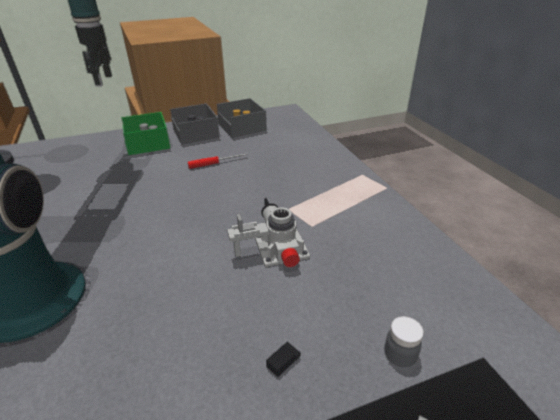

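View pics/top0.png

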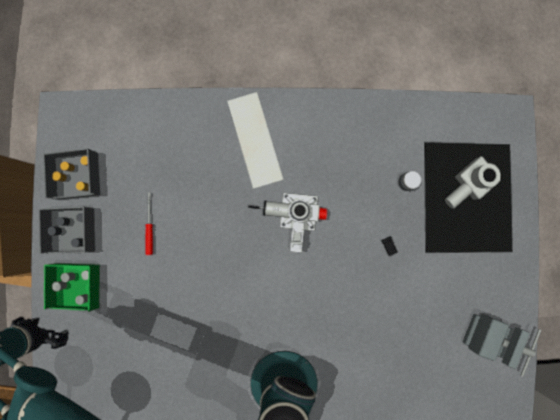

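The side view shows the housing at about (280,235). In the top view it is at about (300,211), with the slide arm pointing down (towards the robot), the key barrel left (+y) and the red switch right. Next I'll zoom in and measure.

```bash
cat > h.py <<'E'
import cv2,numpy as np
from bench import camera_model
def ray(n,uv):
    m=camera_model(n);p=cv2.undistortPoints(np.array([[uv]],float),m["mtx"],m["dist_coeffs"])[0,0]
    d=m["T"][:3,:3]@np.array([p[0],-p[1],-1.]);return m["T"][:3,3],d
def onz(n,uv,z):
    o,d=ray(n,uv);return o+d*(z-o[2])/d[2]
def proj(n,P):
    m=camera_model(n);T=np.linalg.inv(m["T"]);P=np.atleast_2d(P);c=P@T[:3,:3].T+T[:3,3]
    c=c*[1,-1,-1];return cv2.projectPoints(c,np.zeros(3),np.zeros(3),m["mtx"],m["dist_coeffs"])[0][:,0]
def two(uvs,uvt):
    A=np.zeros((3,3));b=np.zeros(3)
    L=[ray("side",uvs),ray("top",uvt)]
    for o,d in L:
        d=d/np.linalg.norm(d);M=np.eye(3)-np.outer(d,d);A+=M;b+=M@o
    return np.linalg.solve(A,b)
E
python3 - <<'E'
import cv2,numpy as np
t=cv2.imread("pics/top0.png");s=cv2.imread("pics/side0.png")
cv2.imwrite("pics/t0z.png",cv2.resize(t[180:260,240:340],None,fx=7,fy=7,interpolation=cv2.INTER_CUBIC))
cv2.imwrite("pics/s0z.png",cv2.resize(s[190:275,220:320],None,fx=7,fy=7,interpolation=cv2.INTER_CUBIC))
from h import *
d=np.load("pics/top0.npy");m=camera_model("top")
# depth->world
v,u=np.mgrid[180:260,240:340];uv=np.stack([u,v],-1).reshape(-1,1,2).astype(float)
p=cv2.undistortPoints(uv,m["mtx"],m["dist_coeffs"])[:,0];z=d[180:260,240:340].ravel()
P=np.c_[p[:,0]*z,-p[:,1]*z,-z]@m["T"][:3,:3].T+m["T"][:3,3]
np.set_printoptions(linewidth=250)
print((P[:,2].reshape(80,100)[10:75:2,20:90:2]*1000).astype(int))
E
```

```text
[[-3 -2 -1 ... -6  3  0]
 [-1  2  1 ...  1  3  2]
 [ 1  7  5 ...  0  0 -7]
 ...
 [-1 -2 -1 ... -3  2  0]
 [ 0 -3  7 ... -1  1  2]
 [-3  1 -1 ...  0 -1 -2]]
```

View pics/t0z.png

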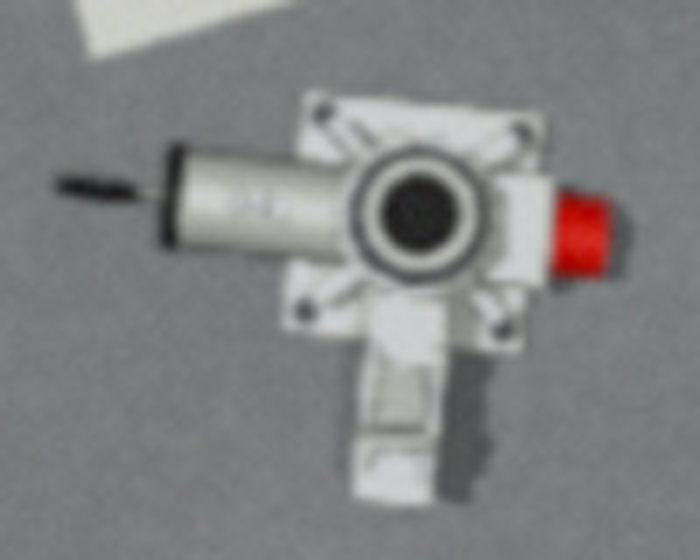

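View pics/s0z.png

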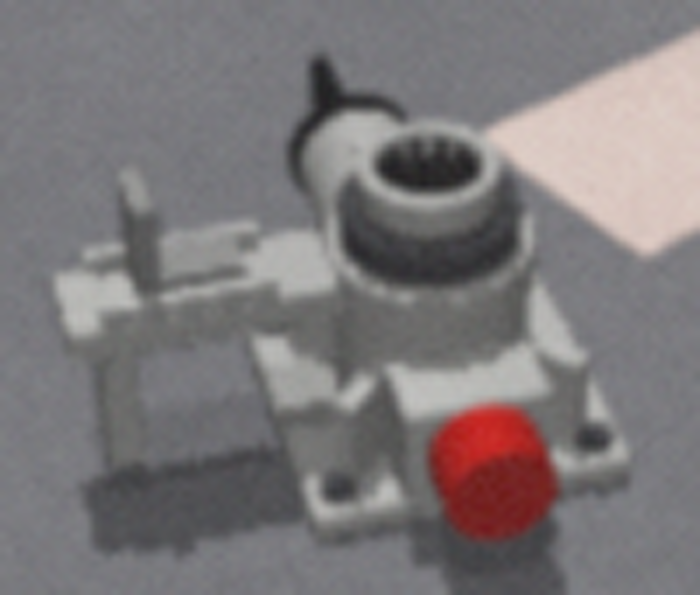

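The top zoom shows the bore centre at (419,214)/7+(240,180), the dark ring band around it, and four foot screws. The side zoom shows the tab at about (137,230)/7+(220,190) and clear rails. Next: precise fits.

Run:
```python
from h import *
t=cv2.imread("pics/top0.png");s=cv2.imread("pics/side0.png")
def up(img,x0,x1,y0,y1,f=8):
    return cv2.resize(img[y0:y1,x0:x1],None,fx=f,fy=f,interpolation=cv2.INTER_CUBIC)
def back(c,x0,y0,f=8): return ((c[0]+.5)/f-.5+x0,(c[1]+.5)/f-.5+y0)
g=cv2.cvtColor(up(t,240,340,180,260),cv2.COLOR_BGR2GRAY)
for th in(70,90,110):
    m=(g<th).astype(np.uint8)
    cs,_=cv2.findContours(m,cv2.RETR_LIST,cv2.CHAIN_APPROX_NONE)
    for c in cs:
        if cv2.contourArea(c)>60:
            (x,y),(a,b),an=cv2.fitEllipse(c) if len(c)>5 else ((0,0),(0,0),0)
            u=back((x,y),240,180)
            print(th,"uv",np.round(u,2),"ax",round(a/8,2),round(b/8,2),"w106",onz("top",u,.106)[:2].round(4),"w91",onz("top",u,.091)[:2].round(4))
g=cv2.cvtColor(up(s,220,320,190,275),cv2.COLOR_BGR2GRAY)
print("side")
for th in(60,80,100):
    m=(g<th).astype(np.uint8)
    cs,_=cv2.findContours(m,cv2.RETR_LIST,cv2.CHAIN_APPROX_NONE)
    for c in cs:
        if cv2.contourArea(c)>200:
            (x,y),(a,b),an=cv2.fitEllipse(c)
            u=back((x,y),220,190)
            print(th,"uv",np.round(u,2),"ax",round(a/8,2),round(b/8,2),"w106",onz("side",u,.106)[:2].round(4))
```

```text
70 uv [321.65 217.44] ax 3.7 6.44 w106 [ 0.5289 -0.1078] w91 [ 0.5294 -0.1091]
70 uv [322.34 209.45] ax 3.84 6.54 w106 [ 0.5525 -0.1098] w91 [ 0.5532 -0.1111]
70 uv [253.46 206.67] ax 2.7 12.15 w106 [0.5593 0.0933] w91 [0.5601 0.0943]
70 uv [299.43 210.1 ] ax 9.94 10.15 w106 [ 0.5501 -0.0423] w91 [ 0.5508 -0.0428]
70 uv [263.98 207.98] ax 2.32 18.79 w106 [0.5557 0.0622] w91 [0.5564 0.0629]
90 uv [305.84 240.49] ax 5.87 22.39 w106 [ 0.4609 -0.0615] w91 [ 0.4606 -0.0623]
90 uv [298.9  219.25] ax 0.73 3.44 w106 [ 0.5232 -0.0408] w91 [ 0.5235 -0.0414]
90 uv [324.6  214.04] ax 1.71 3.63 w106 [ 0.539  -0.1165] w91 [ 0.5396 -0.1179]
90 uv [323.41 213.73] ax 10.85 14.69 w106 [ 0.5399 -0.113 ] w91 [ 0.5405 -0.1143]
90 uv [299.45 210.1 ] ax 10.61 10.75 w106 [ 0.5501 -0.0423] w91 [ 0.5508 -0.0428]
90 uv [253.48 206.64] ax 3.65 13.4 w106 [0.5594 0.0932] w91 [0.5602 0.0942]
90 uv [263.96 207.91] ax 3.27 19.72 w106 [0.5559 0.0623] w91 [0.5566 0.0629]
110 uv [289.13 238.74] ax 1.35 3.98 w106 [ 0.4658 -0.0125] w91 [ 0.4655 -0.0126]
110 uv [289.24 233.17] ax 0.99 2.61 w106 [ 0.4821 -0.0127] w91 [ 0.4
[... 1739 characters left out ...]
2 ] ax 18.85 31.47 w106 [0.5277 0.0632]
100 uv [288.4  262.22] ax 25.59 35.56 w106 [ 0.5044 -0.2   ]
100 uv [303.61 251.05] ax 4.75 7.66 w106 [ 0.5447 -0.1809]
100 uv [272.72 253.83] ax 10.12 17.15 w106 [ 0.4842 -0.1663]
100 uv [247.24 253.86] ax 30.87 33.52 w106 [ 0.437  -0.1479]
100 uv [260.3  236.09] ax 1.28 5.06 w106 [ 0.4787 -0.1045]
100 uv [269.05 237.64] ax 4.74 11.98 w106 [ 0.4941 -0.116 ]
100 uv [292.18 234.02] ax 5.0 9.84 w106 [ 0.5437 -0.1226]
100 uv [239.54 224.5 ] ax 5.09 14.54 w106 [ 0.4489 -0.0501]
100 uv [281.1  222.22] ax 18.08 26.03 w106 [ 0.5365 -0.0755]
100 uv [280.76 213.25] ax 7.53 14.99 w106 [ 0.5476 -0.0438]
100 uv [273.6  217.67] ax 19.15 37.53 w106 [ 0.5268 -0.0537]
```

```bash
cat >> h.py <<'E'
from scipy.spatial.transform import Rotation as Ro
def pose():
    from bench import sense
    s=sense();return s,Ro.from_euler("xyz",s["ee_rot"],degrees=True).as_matrix()
C=np.array([.5492,-.0432])
E
python3 - <<'E'
from h import *
S=[(311.66,226.76),(283.09,224.04),(314.47,198.64),(285.58,195.78)]
W=np.array([onz("top",u,.012)[:2] for u in S]);print(W.round(4),W.mean(0))
for a,b in((0,2),(1,3)): print("x axis",np.degrees(np.arctan2(*(W[b]-W[a])[::-1])),np.linalg.norm(W[b]-W[a]))
for a,b in((0,1),(2,3)): print("y axis-90",np.degrees(np.arctan2(*(W[b]-W[a])[::-1]))-90)
# tab: side view two ray; predict tab for yaw
s,R=pose();print(R.round(4));print("tool y angle",np.degrees(np.arctan2(R[1,1],R[0,1])))
d=np.array([*C,.23])-s["position"];print("shift tool units",(R.T@d/.025).round(2))
E
```

```text
[[ 0.5021 -0.0845]
 [ 0.5101  0.0056]
 [ 0.591  -0.093 ]
 [ 0.5994 -0.0016]] [ 0.55062658 -0.0433792 ]
x axis -5.514622951141819 0.08929324194475464
x axis -4.646937436748883 0.08964001555773546
y axis-90 -5.0572733597195025
y axis-90 -5.274053025053107
[[-8.000e-04  3.182e-01  9.480e-01]
 [-2.000e-03  9.480e-01 -3.182e-01]
 [-1.000e+00 -2.100e-03 -1.000e-04]]
tool y angle 71.44661412101442
shift tool units [  0.05 -21.62  21.38]
```

```bash
python3 -m inch '[[-1,0,-0.5,0.5,0,0,0],[-1,0,-1,1,0,0,0],[-1,0,-1,1,0,0,0],[-1,0,-1,1,0,0,0],[-1,0,-1,1,0,0,0],[-1,0,-1,1,0,0,0],[-1,0,-1,1,0,0,0],[-1,0,-1,1,0,0,0],[-1,0,-1,1,0,0,0],[-1,0,-1,1,0,0,0],[-1,0,-1,1,0,0,0],[-1,0,-1,1,0,0,0],[-1,0,-1,1,0,0,0],[-1,0,-1,1,0,0,0],[-1,0,-1,1,0,0,0],[-1,0,-1,1,0,0,0],[-1,0,-1,1,0,0,0],[-1,0,-1,1,0,0,0],[-1,0,-1,1,0,0,0],[-1,0,-1,1,0,0,0]]' 30
python3 -m inch '[[-1,0,-1,1,0,0,0],[-1,0,-0.8,0.6,0,0,0],[-1,0,-0.3,0.3,0,0,0],[-1,0,0,0,-0.9,0,0],[-1,0,0,0,-1,0,0],[-1,0,0,0,-1,0,0],[-1,0,0,0,-1,0,0],[-1,0,0,0,-1,0,0],[-1,0,0,0,-1,0,0],[-1,0,0,0,-1,0,0],[-1,0,0,0,-1,0,0],[-1,0,0,0,-1,0,0],[-1,0,0,0,-1,0,0],[-1,0,0,0,-0.7,0,0],[-1,0,0,0,0,0,0],[-1,0,0,0,0,0,0]]'
python3 - <<'E'
from h import *
C=np.array([.5495,-.0433])
s,R=pose();print(s,np.degrees(np.arctan2(R[1,1],R[0,1])))
d=np.array([*C,.16])-s["position"];print("mm tool",(R.T@d*1000).round(1))
E
```

```text
time_s: 1.77
position: [0.5219, 0.0209, 0.2309]
ee_rot: [-170.4, 90.0, 171.1]
contact_force: [1.2, 0.2, 0.1]
finger_gap: 0.0853
time_s: 3.1
position: [0.5498, -0.0416, 0.2309]
ee_rot: [121.5, 90.0, 155.9]
contact_force: [-0.1, 0.5, -0.3]
finger_gap: 0.0857
{'time_s': 3.1, 'q': array([-6.92846329e+00,  1.77783312e+00,  1.07142188e+02,  1.49674149e-02,
        7.11257375e+01, -1.31306443e+02]), 'qd': array([-0.06449813,  0.01605725, -0.20251337, -0.10230931,  0.00497617,
        0.22494968]), 'joint_efforts': array([-4.46055987e-03, -3.81373179e+01, -3.63791263e+01,  2.44196490e-03,
        5.20129746e-03, -1.14464199e-01]), 'position': array([ 0.54975424, -0.04163495,  0.23094009]), 'ee_rot': array([121.50040414,  89.95210064, 155.873536  ]), 'contact_force': array([-0.1045514 ,  0.46131769, -0.28634443]), 'ft_torque': array([0.01119907, 0.03757535, 0.01962031]), 'finger_gap': 0.08568388036138587} 124.37312293425043
mm tool [70.9 -1.3 -1.1]
```

```bash
python3 -m inch '[[-0.5,0.5,0,0,0,0,0],[-0.5,1,-0.05,-0.04,0,0,0],[-0.5,1,0,0,0,0,0],[-0.5,0.5,0,0,0,0,0],[-0.5,0,0,0,0,0,0],[-0.5,0,0,0,0,0,0],[-0.5,0,0,0,0,0,0]]' 30
python3 - <<'E'
from h import *
from bench import grab_frame
s,R=pose();print(s["position"],s["finger_gap"],s["joint_efforts"][5],s["ft_torque"])
for n in("side","top"):
    p,d=grab_frame(n);cv2.imwrite(f"pics/{n}1.png",p);np.save(f"pics/{n}1.npy",d)
    x,y=(220,130) if n=="side" else (240,160)
    cv2.imwrite(f"pics/{n}1z.png",cv2.resize(p[y:y+100,x:x+100],None,fx=6,fy=6,interpolation=cv2.INTER_CUBIC))
E
```

```text
time_s: 3.68
position: [0.5508, -0.0439, 0.1572]
ee_rot: [-39.7, 89.9, -5.3]
contact_force: [0.0, 0.2, 1.2]
finger_gap: 0.0647
[ 0.55083118 -0.0438774   0.15723256] 0.06470550174838607 0.004499493807088584 [ 0.01574183 -0.02781755  0.00772098]
```

View pics/side1z.png

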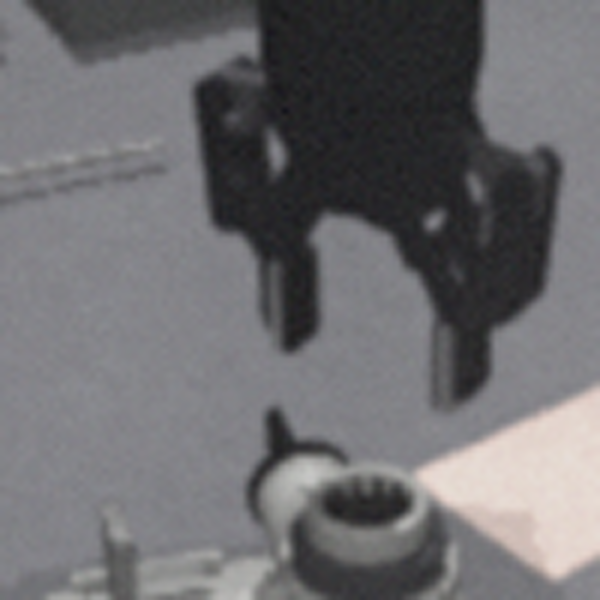

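View pics/top1z.png

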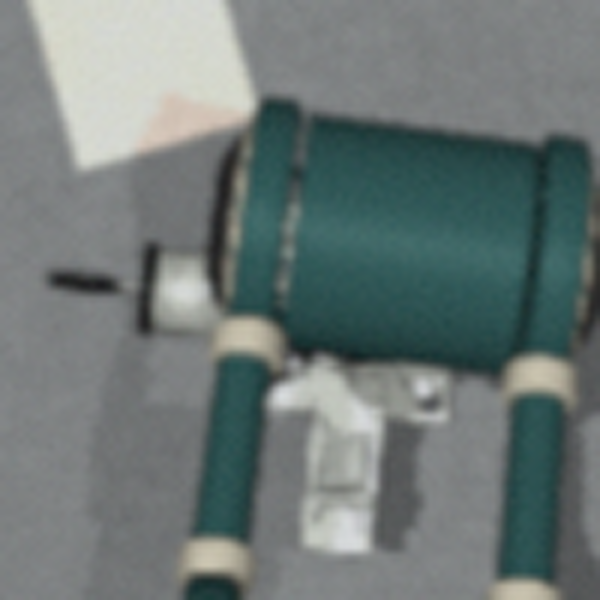

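Run:
```python
from h import *
s,R=pose();p=s["position"]
print(s["position"],np.degrees(np.arctan2(R[1,1],R[0,1])))
for off in(0,4,8):
  for sy in(-1,1):
    P=[p+R@(np.array([-off,sy*(32.4+a),b])/1000) for a in(0,8) for b in(-11,11)]
    print(off,sy,((proj("side",P)-[220,130]+.5)*6-.5).round(0).tolist())
# cap checks at side: predicted ring/cap points
for c in([.5495,-.0433],[.5505,-.0425],[.548,-.0445]):
    a=np.radians(np.arange(0,360,45));P=np.c_[c[0]+.024*np.cos(a),c[1]+.024*np.sin(a),0*a+.106]
    q=(proj("side",P)-[220,130]+.5)*6-.5;print("cap x",q[:,0].min().round(),q[:,0].max().round(),"y",q[:,1].min().round(),q[:,1].max().round())
im=cv2.imread("pics/side1z.png",0)
```

```text
[ 0.55143297 -0.04399033  0.15808906] 124.43820363451174
0 -1 [[433.0, 427.0], [466.0, 398.0], [452.0, 434.0], [485.0, 405.0]]
0 1 [[287.0, 372.0], [321.0, 345.0], [269.0, 365.0], [304.0, 339.0]]
4 -1 [[433.0, 417.0], [466.0, 389.0], [452.0, 424.0], [485.0, 396.0]]
4 1 [[286.0, 363.0], [321.0, 336.0], [269.0, 356.0], [304.0, 330.0]]
8 -1 [[433.0, 408.0], [467.0, 380.0], [452.0, 415.0], [485.0, 387.0]]
8 1 [[286.0, 353.0], [321.0, 327.0], [268.0, 347.0], [304.0, 321.0]]
cap x 311.0 430.0 y 466.0 535.0
cap x 313.0 431.0 y 465.0 534.0
cap x 309.0 427.0 y 469.0 538.0
```

The fingers in the side view: tips at (440–460,410) and (290,352) zoomed. That matches tips about 7 mm behind the TCP at this opening, consistent with the linkage. I'll open and descend.

```bash
python3 -m inch '[[-1,0,0,0,0,0,0],[-1,0,0,0,0,0,0],[-1,0.4,0,0,0,0,0],[-1,0.6,0,0,0,0,0],[-1,0.6,0,0,0,0,0],[-1,0.6,0,0,0,0,0],[-1,0,0,0,0,0,0],[-1,0,0,0,0,0,0],[-1,0,0,0,0,0,0]]' 30
python3 - <<'E'
from h import *
from bench import grab_frame
X=[];F=[]
for i in range(5):
    s,R=pose();X.append(s["position"]);F.append([*s["contact_force"],s["ft_torque"][2],s["joint_efforts"][5]])
    p,d=grab_frame("side")
cv2.imwrite("pics/side2z.png",cv2.resize(p[130:230,220:320],None,fx=6,fy=6,interpolation=cv2.INTER_CUBIC))
m=np.mean(X,0);print(np.round(X,4),m.round(4));print(np.round(F,3))
print(s["q"],s["finger_gap"]);d=np.array([.5495,-.0433,.0765])-m;print("mm tool",(R.T@d*1000).round(1))
E
```

```text
time_s: 4.53
position: [0.5504, -0.0439, 0.1017]
ee_rot: [-44.4, 90.0, -9.9]
contact_force: [-0.1, 0.4, 0.9]
finger_gap: 0.0855
[[ 0.5504 -0.0439  0.1017]
 [ 0.5509 -0.0439  0.1022]
 [ 0.551  -0.044   0.1025]
 [ 0.551  -0.0439  0.1025]
 [ 0.5509 -0.0439  0.1024]] [ 0.5508 -0.0439  0.1023]
[[-0.11   0.351  0.912  0.011  0.   ]
 [ 0.36  -0.471 -0.319 -0.036  0.   ]
 [-0.417 -0.405 -0.021 -0.013  0.   ]
 [-1.432 -0.304 -0.119  0.025  0.   ]
 [ 0.003 -0.1    0.566 -0.014  0.   ]]
[-7.14149539e+00  8.56707656e+00  1.14241951e+02 -8.95204929e-04
  5.70716653e+01 -1.31588811e+02] 0.08564191682765106
mm tool [25.8  1.3 -0.8]
```

View pics/side2z.png

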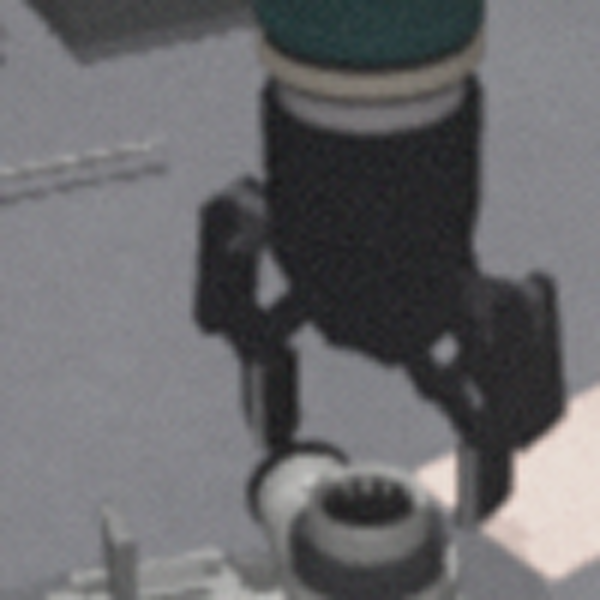

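```bash
python3 -m inch '[[-1,0.4,0.04,-0.02,0,0,0],[-1,0.4,0,0,0,0,0],[-1,0.22,0,0,0,0,0],[-1,0,0,0,0,0,0],[-1,0,0,0,0,0,0],[-1,0,0,0,0,0,0]]' 30
python3 -m inch '[[-0.55,0,0,0,0,0,0],[-0.55,0,0,0,0,0,0],[-0.55,0,0,0,0,0,0]]' 20
python3 - <<'E'
from h import *
from bench import grab_frame
X=[];F=[]
for i in range(4):
    s,R=pose();X.append(s["position"]);F.append([*s["contact_force"],s["ft_torque"][2],s["joint_efforts"][5]])
    p,d=grab_frame("side")
cv2.imwrite("pics/side3z.png",cv2.resize(p[150:250,220:320],None,fx=6,fy=6,interpolation=cv2.INTER_CUBIC))
m=np.mean(X,0);print(m.round(4));print(np.round(F,3))
print(s["finger_gap"],np.degrees(np.arctan2(R[1,1],R[0,1])),R[:,0])
E
```

```text
time_s: 5.28
position: [0.549, -0.0433, 0.0755]
ee_rot: [136.6, 90.0, 171.0]
contact_force: [0.5, 0.5, -0.1]
finger_gap: 0.0855
time_s: 5.53
position: [0.5494, -0.0433, 0.0762]
ee_rot: [-44.5, 90.0, -10.1]
contact_force: [0.0, -0.0, 0.2]
finger_gap: 0.0662
[ 0.5493 -0.0433  0.0761]
[[ 0.014 -0.04   0.22  -0.072  0.   ]
 [ 0.013 -0.099  0.56  -0.02   0.   ]
 [-0.12  -0.721  0.327  0.053 -0.   ]
 [-0.561  0.423 -0.157 -0.023  0.   ]]
0.06636283238503628 124.44792918394002 [ 5.14575786e-04 -7.32702699e-05 -9.99999865e-01]
```

View pics/side3z.png

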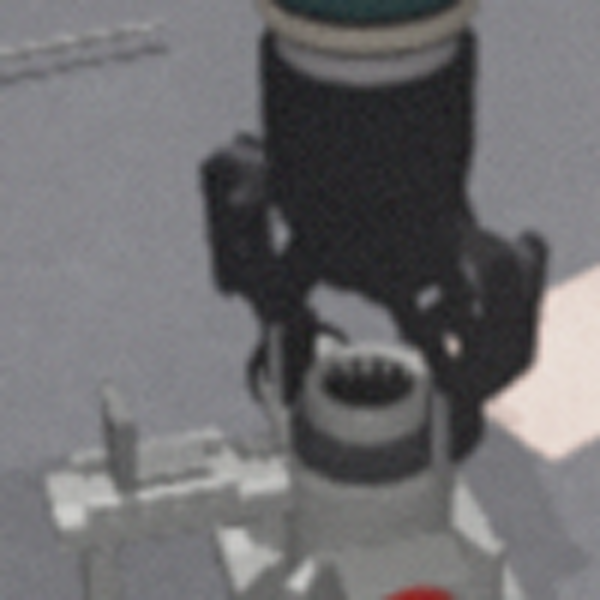

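The side view shows the fingers straddling the ring at (295–435,440) zoomed, with tips just above the collar and no contact. I'll close gently.

```bash
python3 -m inch '[[-0.42,0,0,0,0,0,0],[-0.38,0,0,0,0,0,0],[-0.3,0,0,0,0,0,0],[-0.2,0,0,0,0,0,0],[-0.2,0,0,0,0,0,0]]' 30
cat > r.py <<'E'
from h import *
from bench import grab_frame
X=[];F=[];A=[]
for i in range(5):
    s,R=pose();X.append(s["position"]);F.append([*s["contact_force"],*s["ft_torque"],s["joint_efforts"][5]]);A.append(np.degrees(np.arctan2(R[1,1],R[0,1])))
    p,d=grab_frame("side")
cv2.imwrite("pics/last.png",p)
print("t",s["time_s"],"pos",np.mean(X,0).round(4),"yaw",np.mean(A).round(2),"gap",round(s["finger_gap"],4));print("F",np.mean(F,0).round(3),"Tz each",np.array(F)[:,5].round(3),"q",s["q"].round(1))
E
python3 r.py
```

```text
time_s: 6.15
position: [0.5484, -0.0423, 0.0763]
ee_rot: [97.9, 89.9, 132.3]
contact_force: [-3.1, 3.9, 6.3]
finger_gap: 0.0587
t 6.35 pos [ 0.5484 -0.0423  0.0763] yaw 124.42 gap 0.0586
F [-3.465  3.446  5.83   0.751  0.696 -0.069 -0.058] Tz each [-0.091 -0.08  -0.046 -0.049 -0.082] q [-7.100e+00  1.030e+01  1.155e+02  1.000e-01  5.440e+01 -1.315e+02]
```

```bash
python3 -m inch '[[-0.2,-0.04,0.05,0,0,0,0],[-0.2,0,0,0,0,0,0],[-0.2,0,0,0,0,0,0]]'; python3 r.py
```

```text
time_s: 6.65
position: [0.5484, -0.0423, 0.0765]
ee_rot: [-22.1, 90.0, 12.4]
contact_force: [2.0, -0.2, -2.1]
finger_gap: 0.0583
t 6.85 pos [ 0.5483 -0.0423  0.0765] yaw 124.44 gap 0.0584
F [ 1.595 -0.085 -2.821  0.231 -0.114 -0.08  -0.065] Tz each [-0.069 -0.085 -0.086 -0.083 -0.076] q [  -7.    10.2  115.5    0.    54.3 -131.4]
```

```bash
python3 -m inch '[[-0.2,0.01,0,0,0.3,0,0],[-0.2,0,0,0,0.5,0,0],[-0.2,0,0,0,0.5,0,0],[-0.2,0,0,0,0.5,0,0],[-0.2,0,0,0,0.2,0,0],[-0.2,0,0,0,0,0,0]]'; python3 r.py
```

```text
time_s: 7.4
position: [0.5483, -0.0423, 0.0765]
ee_rot: [164.6, 90.0, -170.9]
contact_force: [1.2, -0.6, -2.5]
finger_gap: 0.0582
t 7.6 pos [ 0.5484 -0.0423  0.0765] yaw 114.47 gap 0.0585
F [ 1.605 -0.26  -2.703  0.218 -0.076 -0.104 -0.051] Tz each [-0.118 -0.128 -0.11  -0.097 -0.068] q [  -7.    10.2  115.5    0.    54.3 -121.5]
```

```bash
cat > q.py <<'E'
from h import *
s,R=pose();print("yaw %.2f Tz %.3f q6eff %.3f F %s"%(np.degrees(np.arctan2(R[1,1],R[0,1])),s["ft_torque"][2],s["joint_efforts"][5],s["contact_force"].round(1)))
E
python3 -m inch '[[-0.2,0,0,0,0.2,0,0],[-0.2,0,0,0,0.4,0,0]]' >/dev/null; python3 q.py
python3 -m inch '[[-0.2,0,0,0,0.4,0,0]]'>/dev/null; python3 q.py
python3 -m inch '[[-0.2,0,0,0,0.4,0,0]]'>/dev/null; python3 q.py
python3 -m inch '[[-0.2,0,0,0,0.2,0,0]]'>/dev/null; python3 q.py
python3 -m inch '[[-0.2,0,0,0,0,0,0]]'>/dev/null; python3 q.py
python3 r.py
```

```text
yaw 111.39 Tz 0.094 q6eff -0.502 F [ 2.5 -0.9 -2.3]
yaw 109.34 Tz 0.099 q6eff -0.331 F [ 1.1 -0.2 -2.8]
yaw 107.35 Tz 0.109 q6eff -0.311 F [ 1.9 -0.1 -3.2]
yaw 106.36 Tz 0.118 q6eff 0.082 F [ 1.  -0.9 -3.8]
yaw 106.42 Tz -0.102 q6eff 0.057 F [ 0.9 -0.1 -3. ]
t 8.35 pos [ 0.5484 -0.0423  0.0765] yaw 106.45 gap 0.0582
F [ 1.774 -0.354 -3.268  0.18  -0.179 -0.12  -0.064] Tz each [-0.102 -0.142 -0.135 -0.112 -0.111] q [  -7.    10.2  115.5    0.    54.3 -113.5]
```

```bash
cat > chk.py <<'E'
from h import *
import sys
s,R=pose();t=s["ft_torque"][2]
print("yaw %.2f Tz %.3f F %s"%(np.degrees(np.arctan2(R[1,1],R[0,1])),t,s["contact_force"].round(1)))
sys.exit(1 if t>.2 or np.abs(s["contact_force"]).max()>12 else 0)
E
python3 -m inch '[[-0.2,0,0,0,0.2,0,0],[-0.2,0,0,0,0.4,0,0],[-0.2,0,0,0,0.4,0,0],[-0.2,0,0,0,0.3,0,0],[-0.2,0,0,0,0.2,0,0]]' >/dev/null && python3 chk.py && 
python3 -m inch '[[-0.2,0,0,0,0.2,0,0],[-0.2,0,0,0,0.2,0,0]]' >/dev/null && python3 chk.py && 
python3 -m inch '[[-0.2,0,0,0,0.2,0,0],[-0.2,0,0,0,0.2,0,0]]' >/dev/null && python3 chk.py && 
python3 -m inch '[[-0.2,0,0,0,0.2,0,0],[-0.2,0,0,0,0.2,0,0]]' >/dev/null && python3 chk.py && 
python3 -m inch '[[-0.2,0,0,0,0.2,0,0],[-0.2,0,0,0,0.2,0,0]]' >/dev/null && python3 chk.py && 
python3 -m inch '[[-0.2,0,0,0,0.2,0,0],[-0.2,0,0,0,0.2,0,0]]' >/dev/null && python3 chk.py && 
python3 -m inch '[[-0.2,0,0,0,0.2,0,0],[-0.2,0,0,0,0.2,0,0]]' >/dev/null && python3 chk.py && 
python3 -m inch '[[-0.2,0,0,0,0.2,0,0],[-0.2,0,0,0,0.2,0,0]]' >/dev/null && python3 chk.py
```

```text
yaw 98.87 Tz 0.105 F [ 1.5 -0.6 -2.5]
yaw 96.88 Tz 0.129 F [ 1.8 -1.  -3.2]
yaw 94.86 Tz 0.135 F [ 2.4 -0.5 -4. ]
yaw 92.86 Tz 0.110 F [ 1.7 -2.2 -3.3]
yaw 90.85 Tz 0.134 F [ 2.3 -1.  -4.6]
yaw 88.85 Tz 0.107 F [ 2.9 -1.5 -4.2]
yaw 86.85 Tz 0.133 F [ 2.  -1.6 -3.7]
yaw 84.85 Tz 0.106 F [ 2.1 -2.  -4.9]
```

```bash
python3 -m inch '[[-0.2,0,0,0,0.2,0,0],[-0.2,0,0,0,0.2,0,0]]' >/dev/null && python3 chk.py && 
python3 -m inch '[[-0.2,0,0,0,0.2,0,0],[-0.2,0,0,0,0.2,0,0]]' >/dev/null && python3 chk.py && 
python3 -m inch '[[-0.2,0,0,0,0.2,0,0],[-0.2,0,0,0,0.2,0,0]]' >/dev/null && python3 chk.py && 
python3 -m inch '[[-0.2,0,0,0,0.2,0,0],[-0.2,0,0,0,0.2,0,0]]' >/dev/null && python3 chk.py && 
python3 -m inch '[[-0.2,0,0,0,0.2,0,0],[-0.2,0,0,0,0.2,0,0]]' >/dev/null && python3 chk.py && 
python3 -m inch '[[-0.2,0,0,0,0.2,0,0],[-0.2,0,0,0,0.2,0,0]]' >/dev/null && python3 chk.py && 
python3 -m inch '[[-0.2,0,0,0,0.2,0,0],[-0.2,0,0,0,0.2,0,0]]' >/dev/null && python3 chk.py && 
python3 -m inch '[[-0.2,0,0,0,0.2,0,0],[-0.2,0,0,0,0.2,0,0]]' >/dev/null && python3 chk.py && 
python3 -m inch '[[-0.2,0,0,0,0.2,0,0],[-0.2,0,0,0,0.2,0,0]]' >/dev/null && python3 chk.py && 
python3 -m inch '[[-0.2,0,0,0,0.2,0,0],[-0.2,0,0,0,0.2,0,0]]' >/dev/null && python3 chk.py
```

```text
yaw 82.85 Tz 0.124 F [ 3.  -3.4 -4.8]
yaw 80.85 Tz 0.163 F [ 2.7 -3.2 -4.1]
yaw 78.85 Tz 0.101 F [ 2.8 -2.6 -5.5]
yaw 76.85 Tz 0.127 F [ 2.6 -2.4 -4.3]
yaw 74.85 Tz 0.165 F [ 3.2 -3.  -4.5]
yaw 72.86 Tz 0.263 F [ 3.2 -2.9 -4.7]
```

The torque rises at yaw 72.9°, so the stop is reached. I'll settle and read.

```bash
python3 -m inch '[[-0.2,0,0,0,0.1,0,0],[-0.2,0,0,0,0.1,0,0]]' >/dev/null; python3 q.py;  python3 -m inch '[[-0.2,0,0,0,0,0,0]]' >/dev/null;python3 r.py
```

```text
yaw 71.92 Tz 0.344 q6eff 0.228 F [ 2.9 -4.7 -5.8]
t 11.4333 pos [ 0.5484 -0.0424  0.0765] yaw 71.93 gap 0.0585
F [ 2.418 -4.308 -5.279 -0.452 -0.572  0.17   0.168] Tz each [0.18  0.129 0.184 0.179 0.177] q [ -7.   10.2 115.5  -0.   54.3 -78.9]
```

```bash
python3 -m inch '[[-0.2,0,0,0,0.06,0,0],[-0.2,0,0,0,0.06,0,0],[-0.2,0,0,0,0.06,0,0],[-0.2,0,0,0,0.04,0,0]]' >/dev/null; python3 q.py;  python3 -m inch '[[-0.2,0,0,0,0.02,0,0]]' >/dev/null;python3 r.py
```

```text
yaw 70.86 Tz 0.381 q6eff 0.382 F [ 2.9 -4.3 -5.6]
t 12.1 pos [ 0.5484 -0.0424  0.0765] yaw 70.76 gap 0.0585
F [ 3.19  -4.104 -5.423 -0.411 -0.578  0.373  0.381] Tz each [0.374 0.366 0.368 0.373 0.382] q [ -7.   10.2 115.5  -0.   54.3 -77.8]
```

```bash
python3 -m inch '[[-0.2,0,0,0,0.04,0,0],[-0.2,0,0,0,0.04,0,0],[-0.2,0,0,0,0.04,0,0],[-0.2,0,0,0,0,0,0]]' >/dev/null; python3 q.py;python3 r.py
```

```text
yaw 70.17 Tz 0.429 q6eff 0.418 F [ 3.2 -4.1 -5.3]
t 12.6833 pos [ 0.5484 -0.0424  0.0765] yaw 70.17 gap 0.0584
F [ 3.289 -4.371 -5.625 -0.41  -0.583  0.403  0.396] Tz each [0.429 0.373 0.394 0.367 0.452] q [ -7.   10.2 115.5  -0.   54.3 -77.2]
```

```bash
python3 -m inch '[[-0.2,0,0,0,0.04,0,0],[-0.2,0,0,0,0.04,0,0],[-0.2,0,0,0,0,0,0]]' >/dev/null; python3 q.py;python3 r.py
```

```text
yaw 69.77 Tz 0.440 q6eff 0.455 F [ 2.7 -4.3 -5.7]
t 13.1833 pos [ 0.5485 -0.0424  0.0765] yaw 69.78 gap 0.0584
F [ 2.946 -4.342 -5.915 -0.421 -0.596  0.413  0.433] Tz each [0.44  0.441 0.336 0.459 0.39 ] q [ -7.   10.2 115.5  -0.   54.3 -76.8]
```

```bash
python3 -m inch '[[-0.2,0,0,0,0,0,0],[-0.2,0,0,0,0,0,0],[-0.2,0,0,0,0,0,0]]' 60; python3 r.py; python3 -m inch '[[-0.2,0,0,0,0.04,0,0],[-0.2,0,0,0,0,0,0]]' >/dev/null; python3 q.py;python3 r.py
```

```text
time_s: 13.48
position: [0.5485, -0.0424, 0.0768]
ee_rot: [-29.9, 90.0, -50.1]
contact_force: [0.8, -3.8, -2.4]
finger_gap: 0.057
t 13.6833 pos [ 0.5485 -0.0424  0.0768] yaw 69.76 gap 0.0575
F [ 1.656 -4.448 -1.735 -0.463 -0.356  0.537  0.506] Tz each [0.6   0.518 0.514 0.497 0.554] q [ -7.   10.2 115.5  -0.   54.3 -76.8]
yaw 69.54 Tz 0.449 q6eff 0.488 F [ 1.2 -5.3 -0.8]
t 14.1 pos [ 0.5485 -0.0424  0.0768] yaw 69.54 gap 0.0573
F [ 0.809 -4.878 -0.094 -0.54  -0.263  0.462  0.458] Tz each [0.449 0.46  0.505 0.42  0.476] q [ -7.   10.2 115.5  -0.   54.3 -76.5]
```

```bash
python3 -m inch '[[-0.2,0,0,0,0.04,0,0],[-0.2,0,0,0,0.02,0,0],[-0.2,0,0,0,0,0,0]]' >/dev/null; python3 q.py; python3 -m inch '[[-0.2,0,0,0,0,0,0],[-0.2,0,0,0,0,0,0],[-0.2,0,0,0,0,0,0]]'>/dev/null; python3 r.py
```

```text
yaw 69.25 Tz 0.540 q6eff 0.523 F [ 0.3 -4.5  1.6]
t 14.85 pos [ 0.5485 -0.0424  0.0768] yaw 69.25 gap 0.0573
F [ 0.71  -4.709  1.137 -0.56  -0.182  0.493  0.509] Tz each [0.525 0.527 0.512 0.439 0.464] q [ -7.   10.2 115.5  -0.   54.3 -76.2]
```

```bash
python3 -m inch '[[-0.2,0,-0.02,0.01,-0.1,0,0],[-0.2,0,-0.02,0,-0.1,0,0],[-0.2,0,0,0,0,0,0]]' >/dev/null; python3 r.py
```

```text
t 15.35 pos [ 0.5485 -0.0425  0.0768] yaw 70.23 gap 0.0574
F [ 1.175  1.488  2.518  0.505 -0.222  0.369  0.34 ] Tz each [0.397 0.387 0.317 0.397 0.346] q [-7.100e+00  1.020e+01  1.155e+02  1.000e-01  5.430e+01 -7.740e+01]
```

```bash
python3 -m inch '[[-0.2,0,0.01,0,-0.1,0,0],[-0.2,0,0,0,-0.1,0,0],[-0.2,0,0,0,-0.04,0,0],[-0.2,0,0,0,0,0,0]]' >/dev/null; python3 r.py
```

```text
t 15.9333 pos [ 0.5484 -0.0425  0.0767] yaw 71.44 gap 0.0571
F [ 0.435  4.923  4.769  1.127 -0.159  0.255  0.238] Tz each [0.233 0.302 0.237 0.228 0.277] q [-7.100e+00  1.020e+01  1.155e+02  1.000e-01  5.430e+01 -7.850e+01]
```

```bash
python3 -m inch '[[-0.2,0,0.03,0,-0.1,0,0],[-0.2,0,0,0,-0.1,0,0],[-0.2,0,0,0,0,0,0]]' >/dev/null; python3 r.py
```

```text
t 16.4333 pos [ 0.5485 -0.0425  0.0767] yaw 72.46 gap 0.0572
F [-0.205  2.563  5.76   0.758 -0.047  0.251  0.228] Tz each [0.258 0.244 0.241 0.22  0.293] q [ -7.   10.2 115.5  -0.   54.3 -79.5]
```

```bash
python3 -m inch '[[-0.2,0,0,0,-0.06,0,0],[-0.2,0,0,0,-0.06,0,0]]' >/dev/null; python3 q.py; python3 -m inch '[[-0.2,0,0,0,0,0,0]]' >/dev/null; python3 r.py
```

```text
yaw 73.03 Tz -0.048 q6eff 0.046 F [-0.3  2.2  4.6]
t 16.9333 pos [ 0.5484 -0.0425  0.0767] yaw 73.03 gap 0.0573
F [-3.690e-01  2.944e+00  5.697e+00  7.410e-01  1.000e-03  1.180e-01
  1.120e-01] Tz each [0.148 0.094 0.135 0.086 0.128] q [ -7.   10.2 115.5  -0.   54.3 -80. ]
```

```bash
python3 -m inch '[[-0.2,0,0.02,0,0.05,0,0],[-0.2,0,0,0,0.05,0,0],[-0.2,0,0,0,0,0,0]]' >/dev/null; python3 q.py; python3 -m inch '[[-0.2,0,0,0,0,0,0],[-0.2,0,0,0,0,0,0]]' 20 >/dev/null; python3 r.py
```

```text
yaw 72.55 Tz 0.139 q6eff 0.193 F [-1.4  1.8  5.5]
t 17.6 pos [ 0.5485 -0.0425  0.0767] yaw 72.55 gap 0.0575
F [-0.955  1.339  5.614  0.517  0.034  0.18   0.166] Tz each [0.18  0.159 0.178 0.191 0.192] q [-7.000e+00  1.020e+01  1.155e+02 -1.000e-01  5.440e+01 -7.950e+01]
```

```bash
python3 -m inch '[[-0.34,0,0,0,0,0,0],[-0.36,0,0,0,0,0,0],[-0.38,0,0,0,0,0,0],[-0.4,0,0,0,0,0,0],[-0.44,0,0,0,0,0,0],[-0.5,0,0,0,0,0,0],[-0.6,0,0,0,0,0,0],[-0.6,0,0,0,0,0,0]]'; python3 r.py
python3 - <<'E'
import cv2
p=cv2.imread("pics/last.png");cv2.imwrite("pics/side4z.png",cv2.resize(p[150:250,220:320],None,fx=6,fy=6,interpolation=cv2.INTER_CUBIC))
E
```

```text
time_s: 18.32
position: [0.5482, -0.0419, 0.0761]
ee_rot: [-158.2, 89.9, -175.6]
contact_force: [0.0, -0.6, -0.1]
finger_gap: 0.0682
t 18.5167 pos [ 0.5484 -0.0419  0.0763] yaw 72.55 gap 0.0682
F [ 0.131  0.184 -0.141 -0.015 -0.016 -0.011  0.001] Tz each [ 0.006  0.028 -0.019 -0.025 -0.045] q [ -7.   10.2 115.5  -0.   54.3 -79.5]
```

View pics/side4z.png

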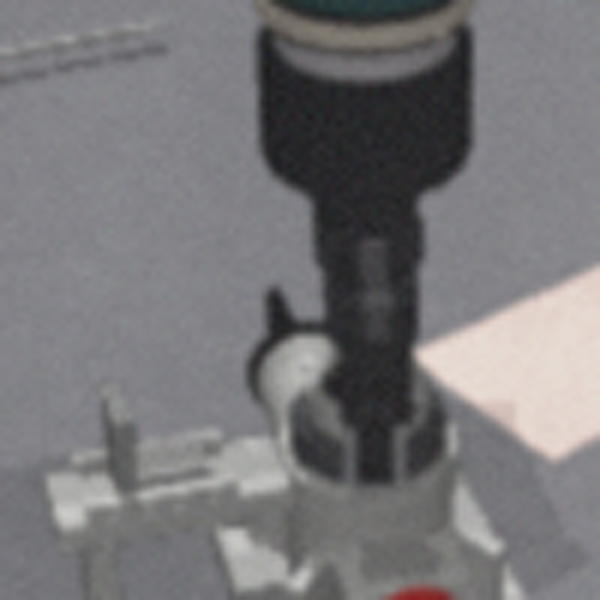

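The fingers are released (gap 68 mm, zero force) and the ring is untouched. Before pushing the slide I'll check that the ring really stayed snug with a light re-grip and a tiny clockwise test.

```bash
python3 -m inch '[[-0.5,0,-0.02,0.01,0,0,0],[-0.42,0,0,0,0,0,0],[-0.38,0,0,0,0,0,0],[-0.3,0,0,0,0,0,0],[-0.2,0,0,0,0,0,0],[-0.2,0,0,0,0,0,0]]' 40; python3 r.py
python3 -m inch '[[-0.2,0,0,0,0.04,0,0],[-0.2,0,0,0,0.04,0,0]]' >/dev/null; python3 q.py;python3 -m inch '[[-0.2,0,0,0,0.04,0,0]]' >/dev/null; python3 q.py;python3 -m inch '[[-0.2,0,0,0,0,0,0]]' >/dev/null;python3 r.py
```

```text
time_s: 19.07
position: [0.5488, -0.0426, 0.0771]
ee_rot: [-67.6, 90.0, -85.1]
contact_force: [-2.5, -0.1, 4.6]
finger_gap: 0.058
t 19.2667 pos [ 0.5488 -0.0426  0.0771] yaw 72.55 gap 0.0581
F [-2.415 -0.77   5.176 -0.202  0.451 -0.016  0.006] Tz each [-0.063 -0.017 -0.01  -0.014  0.023] q [ -7.   10.2 115.5  -0.   54.4 -79.6]
yaw 72.19 Tz 0.255 q6eff 0.222 F [-3.1 -1.1  5.8]
yaw 71.99 Tz 0.299 q6eff 0.238 F [-2.4 -1.1  4.7]
t 19.85 pos [ 0.5488 -0.0426  0.0771] yaw 71.99 gap 0.058
F [-2.205 -0.94   5.57  -0.192  0.426  0.19   0.195] Tz each [0.183 0.182 0.179 0.186 0.222] q [ -7.   10.2 115.4  -0.   54.4 -79. ]
```

The test shows 0.26–0.30 N m straight away, against 0.12 N m for a free ring, so it had stayed snug. I'll release again the same way and rise.

```bash
python3 -m inch '[[-0.3,0,0,0,0,0,0],[-0.34,0,0,0,0,0,0],[-0.36,0,0,0,0,0,0],[-0.38,0,0,0,0,0,0],[-0.4,0,0,0,0,0,0],[-0.44,0,0,0,0,0,0],[-0.5,0,0,0,0,0,0],[-0.6,0,0,0,0,0,0],[-0.8,0,0,0,0,0,0],[-0.8,0,0,0,0,0,0],[-0.8,0,0,0,0,0,0]]' 20; python3 q.py
python3 -m inch '[[-0.8,-0.4,0,0,0,0,0],[-0.8,-0.8,0,0,0,0,0],[-0.8,-1,0,0,0,0,0],[-0.8,-1,0,0,0,0,0],[-0.4,-0.6,0,0,0,0,0],[0.2,0,0,0,0,0,0],[1,0,0,0,0,0,0],[1,0,0,0,0,0,0]]'
python3 - <<'E'
from h import *
s,R=pose();y=np.radians(-5.1);ex=np.array([np.cos(y),np.sin(y)])
C=np.array([.5488,-.0427])
print("yaw",np.degrees(np.arctan2(R[1,1],R[0,1])),s["position"])
t=C-ex*.130;print(t);d=np.array([*t,.098])-s["position"];print("tool mm",(R.T@d*1000).round(1))
# tab from first pics
for k in (.095,.101):
    P=[[*(C-ex*(k-a)+np.array([-ex[1],ex[0]])*b),z] for a in(0,.008) for b in(-.013,.013) for z in(.115,)]
    print(k,"side",((proj("side",P)-[220,190]+.5)*7-.5).round().tolist(),"top",((proj("top",P)-[240,180]+.5)*7-.5).round().tolist())
E
```

```text
time_s: 20.82
position: [0.5487, -0.0423, 0.0764]
ee_rot: [161.6, 90.0, 143.6]
contact_force: [-0.0, -0.5, 0.2]
finger_gap: 0.0769
yaw 71.95 Tz -0.006 q6eff 0.000 F [-0.  -0.5  0.2]
time_s: 21.48
position: [0.5481, -0.0423, 0.1709]
ee_rot: [-169.3, 89.9, 172.6]
contact_force: [0.3, 0.3, -0.3]
finger_gap: 0.0287
yaw 71.95147995902164 [ 0.54813172 -0.04232317  0.17087361]
[ 0.41931466 -0.03114374]
tool mm [  73.   -29.3 -125.9]
0.095 side [[148.0, 213.0], [133.0, 166.0], [173.0, 209.0], [157.0, 162.0]] top [[430.0, 446.0], [368.0, 440.0], [432.0, 427.0], [370.0, 421.0]]
0.101 side [[129.0, 217.0], [114.0, 169.0], [154.0, 212.0], [139.0, 165.0]] top [[429.0, 460.0], [367.0, 454.0], [431.0, 441.0], [369.0, 435.0]]
```

```bash
python3 -m inch '[[1,0,0,0,-1,0,0],[1,0,0,0,-1,0,0],[1,0,0,0,-0.6,0,0],[1,0,0,-0.7,0,0,0],[1,0,0,-1,0,0,0],[1,0,0,-1,0,0,0],[1,0,0,-1,0,0,0],[1,0,0,-1,0,0,0],[1,0,0,-0.5,0,0,0],[1,0,0,0,0,0,0],[1,0.6,0,0,0,0,0],[1,0.8,0,0,0,0,0],[1,0.8,0,0,0,0,0],[1,0.5,0,0,0,0,0],[1,0,0,0,0,0,0],[1,0,0,0,0,0,0]]'
cat > w.py <<'E'
from h import *
exec(open("r.py").read())
y=np.radians(-5.1);ex=np.array([np.cos(y),np.sin(y)]);ey=np.array([-ex[1],ex[0]]);v=np.mean(X,0)[:2]-[.5488,-.0427]
print("housing x %.1f y %.1f mm  Fx %.2f"%(v@ex*1000,v@ey*1000,np.mean(F,0)[:2]@ex))
E
python3 w.py
python3 - <<'E'
import cv2
p=cv2.imread("pics/last.png");cv2.imwrite("pics/side5z.png",cv2.resize(p[150:250,210:310],None,fx=6,fy=6,interpolation=cv2.INTER_CUBIC))
E
```

```text
time_s: 22.82
position: [0.4185, -0.0308, 0.1026]
ee_rot: [177.3, 89.8, 172.2]
contact_force: [-0.2, -0.3, 0.4]
finger_gap: 0.0004
t 23.0167 pos [ 0.4198 -0.031   0.1041] yaw 84.95 gap -0.0003
F [ 0.216 -0.41   0.021  0.02  -0.016 -0.003  0.   ] Tz each [ 0.031 -0.036 -0.038 -0.004  0.032] q [ -7.6  -6.2 129.    0.   57.1 -92.6]
housing x -129.5 y 0.2 mm  Fx 0.25
```

View pics/side5z.png

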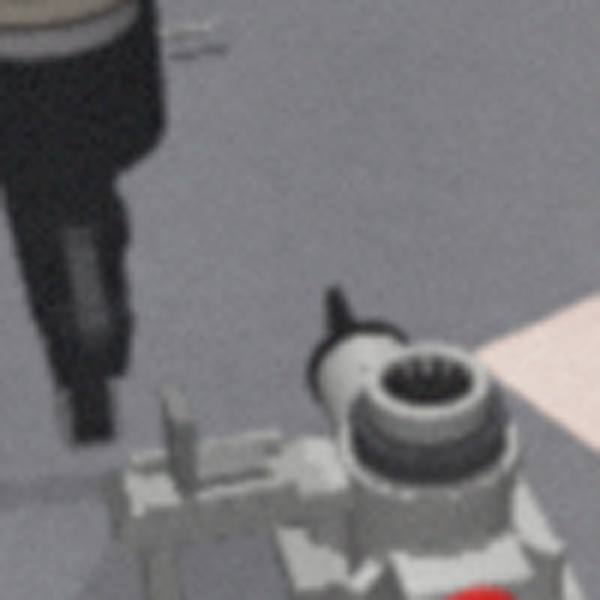

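The view shows the shut fingers at (90,420), level with the tab at (180,440), with the slide clear ahead. I'll lower 7 mm and advance.

```bash
cat > pc.py <<'E'
from h import *
import sys
s,R=pose();y=np.radians(-5.1);ex=np.array([np.cos(y),np.sin(y)]);v=(s["position"][:2]-[.5488,-.0427])@ex*1000
f=s["contact_force"][:2]@ex
print("x %.1f Fx %.2f Fz %.2f z %.4f"%(v,f,s["contact_force"][2],s["position"][2]))
sys.exit(1 if f<-4.5 else 0)
E
python3 -m inch '[[1,0.14,0,0,0,0,0],[1,0.14,0,0.2,0,0,0],[1,0,0,0.3,0,0,0],[1,0,0,0.1,0,0,0]]' >/dev/null; python3 pc.py
python3 -m inch '[[1,0,0,0.08,0,0,0],[1,0,0,0.08,0,0,0]]' >/dev/null && python3 pc.py && 
python3 -m inch '[[1,0,0,0.08,0,0,0],[1,0,0,0.08,0,0,0]]' >/dev/null && python3 pc.py && 
python3 -m inch '[[1,0,0,0.08,0,0,0],[1,0,0,0.08,0,0,0]]' >/dev/null && python3 pc.py && 
python3 -m inch '[[1,0,0,0.08,0,0,0],[1,0,0,0.08,0,0,0]]' >/dev/null && python3 pc.py && 
python3 -m inch '[[1,0,0,0.08,0,0,0],[1,0,0,0.08,0,0,0]]' >/dev/null && python3 pc.py
```

```text
x -113.8 Fx -0.37 Fz 0.53 z 0.0971
x -110.9 Fx -2.03 Fz 1.85 z 0.0970
x -107.4 Fx -2.53 Fz 1.51 z 0.0969
x -103.3 Fx -2.13 Fz 1.02 z 0.0969
x -99.1 Fx -1.25 Fz -0.84 z 0.0969
x -95.0 Fx -1.95 Fz 0.57 z 0.0969
```

```bash
python3 -m inch '[[1,0,0,0.08,0,0,0],[1,0,0,0.08,0,0,0]]' >/dev/null && python3 pc.py && 
python3 -m inch '[[1,0,0,0.08,0,0,0],[1,0,0,0.08,0,0,0]]' >/dev/null && python3 pc.py && 
python3 -m inch '[[1,0,0,0.08,0,0,0],[1,0,0,0.04,0,0,0]]' >/dev/null && python3 pc.py && 
python3 -m inch '[[1,0,0,0.02,0,0,0],[1,0,0,0.02,0,0,0]]' >/dev/null && python3 pc.py && 
python3 -m inch '[[1,0,0,0.02,0,0,0],[1,0,0,0.02,0,0,0]]' >/dev/null && python3 pc.py && 
python3 -m inch '[[1,0,0,0.02,0,0,0],[1,0,0,0.02,0,0,0]]' >/dev/null && python3 pc.py && 
python3 -m inch '[[1,0,0,0.02,0,0,0],[1,0,0,0.02,0,0,0]]' >/dev/null && python3 pc.py && 
python3 -m inch '[[1,0,0,0.02,0,0,0],[1,0,0,0.02,0,0,0]]' >/dev/null && python3 pc.py && 
python3 -m inch '[[1,0,0,0.02,0,0,0],[1,0,0,0.02,0,0,0]]' >/dev/null && python3 pc.py && 
python3 -m inch '[[1,0,0,0.02,0,0,0],[1,0,0,0.02,0,0,0]]' >/dev/null && python3 pc.py
```

```text
x -91.0 Fx -2.54 Fz -0.08 z 0.0969
x -87.0 Fx -2.50 Fz -0.47 z 0.0969
x -83.9 Fx -1.57 Fz -0.32 z 0.0969
x -83.1 Fx -1.39 Fz -0.36 z 0.0969
x -82.2 Fx -1.80 Fz -1.27 z 0.0969
x -81.1 Fx -2.83 Fz -1.17 z 0.0969
x -80.1 Fx -2.01 Fz -1.12 z 0.0969
x -79.0 Fx -1.61 Fz -1.25 z 0.0970
x -78.0 Fx -1.31 Fz -0.96 z 0.0970
x -77.5 Fx -4.20 Fz 1.55 z 0.0970
```

```bash
python3 -m inch '[[1,0,0,0.01,0,0,0],[1,0,0,0,0,0,0]]' >/dev/null && python3 pc.py && 
python3 -m inch '[[1,0,0,0.01,0,0,0],[1,0,0,0,0,0,0]]' >/dev/null && python3 pc.py; python3 w.py
```

```text
x -77.5 Fx -5.46 Fz 2.37 z 0.0970
t 26.2667 pos [ 0.4716 -0.0356  0.097 ] yaw 84.95 gap 0.0001
F [-5.223e+00  3.040e-01  1.447e+00  5.800e-02  8.290e-01  4.000e-03
  2.000e-03] Tz each [ 0.001 -0.     0.048 -0.014 -0.013] q [ -7.3   0.6 123.6  -0.   55.9 -92.3]
housing x -77.5 y 0.2 mm  Fx -5.23
```

```bash
python3 -m inch '[[1,0,0,0.015,0,0,0],[1,0,0,0.015,0,0,0],[1,0,0,0,0,0,0],[1,0,0,0,0,0,0]]' >/dev/null && python3 pc.py; python3 w.py
```

```text
x -77.5 Fx -7.84 Fz 4.40 z 0.0970
t 26.85 pos [ 0.4716 -0.0356  0.097 ] yaw 84.95 gap 0.0
F [-7.765e+00  7.500e-01  3.667e+00  9.700e-02  1.151e+00  5.000e-03
  1.000e-03] Tz each [ 0.009  0.015  0.023 -0.019 -0.006] q [ -7.3   0.6 123.5  -0.   56.  -92.3]
housing x -77.5 y 0.2 mm  Fx -7.80
```

The slide is firm at the end: 7.8 N with no further travel. I'll back off slowly, rise clear and look.

```bash
python3 -m inch '[[1,0,0,-0.04,0,0,0],[1,0,0,-0.06,0,0,0],[1,0,0,-0.2,0,0,0],[1,0,0,-0.5,0,0,0],[1,0,0,-0.8,0,0,0],[1,-0.5,0,0,0,0,0],[1,-1,0,0,0,0,0],[1,-1,0,0,0,0,0],[1,-1,0,0,0,0,0],[1,-1,1,0,0,0,0],[1,0,1,0,0,0,0],[1,0,1,0,0,0,0],[1,0,1,0,0,0,0],[1,0,1,0,0,0,0],[1,0,1,0,0,0,0],[1,0,1,0,0,0,0],[1,0,0,0,0,0,0],[1,0,0,0,0,0,0]]'
python3 - <<'E'
from h import *
from bench import grab_frame
for n in("side","top"):
    p,d=grab_frame(n);cv2.imwrite(f"pics/{n}9.png",p)
    x,y=(220,190) if n=="side" else (240,180)
    a=p[y:y+85,x:x+100];q=cv2.imread(f"pics/{n}0.png")[y:y+85,x:x+100]
    cv2.imwrite(f"pics/{n}9z.png",cv2.resize(np.hstack([q,a]),None,fx=4,fy=4,interpolation=cv2.INTER_CUBIC))
C=np.array([.5488,-.0427]);y=np.radians(-5.1);ex=np.array([np.cos(y),np.sin(y)]);ey=np.array([-ex[1],ex[0]])
for k in(.066,.070):
    P=[[*(C-ex*(k-a)+ey*b),.115] for a in(0,.008) for b in(-.013,.013)]
    print(k,((proj("top",P)-[240,180]+.5)*4-.5).round().tolist(),((proj("side",P)-[220,190]+.5)*4-.5).round().tolist())
E
```

```text
time_s: 28.4
position: [0.4483, 0.1429, 0.2097]
ee_rot: [-2.2, 90.0, -7.1]
contact_force: [0.2, -0.8, 0.4]
finger_gap: 0.0002
0.066 [[249.0, 215.0], [214.0, 211.0], [251.0, 204.0], [215.0, 201.0]] [[136.0, 113.0], [126.0, 86.0], [151.0, 110.0], [140.0, 84.0]]
0.07 [[249.0, 220.0], [213.0, 217.0], [250.0, 209.0], [215.0, 206.0]] [[129.0, 114.0], [119.0, 87.0], [143.0, 112.0], [133.0, 85.0]]
```

View pics/side9z.png

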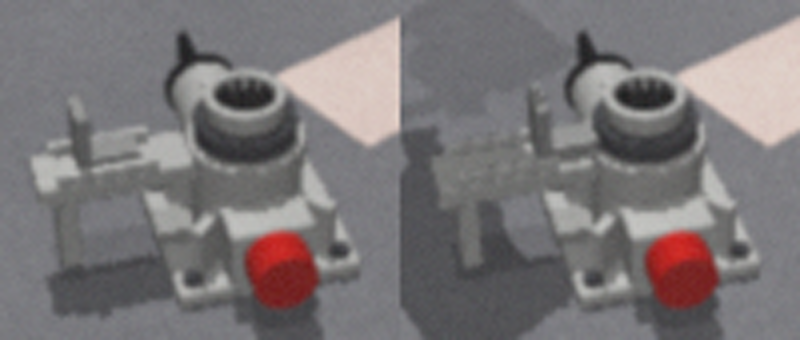

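View pics/top9.png

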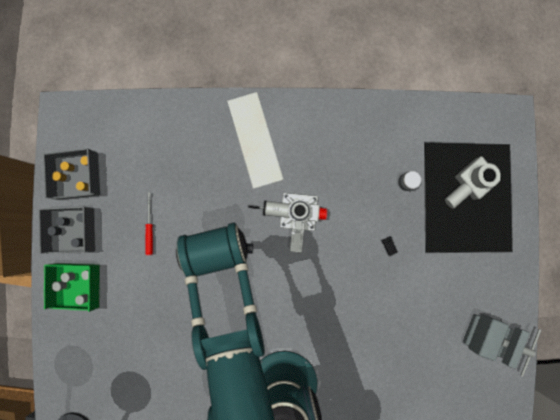

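In the side view the tab's top spans local x of about 128–150, which matches the home prediction (126–151). In the top view the screwdriver (150,225), jar (411,181) and connector (389,245) are where they were at the start. The arm is clear.

```bash
python3 -c "
from bench import *
print(job_done()); s=sense(); print(s['time_s'],s['contact_force'])"
```

```text
the job is handed in; nothing more can be done
None
the job is handed in; nothing more can be done
```

The ring is turned snug against its stop and released, the slide is pushed home, and the job is handed in at about 28.5 s of the 67 s. No verdict was reported.

- **Ring, turning:** I gripped it across its diameter and turned it about 52° clockwise to the stop. The measured hand torque then held at about 0.41–0.54 N m for roughly 1.7 s, ending near 0.5. I eased it off and let go.
- **Grip slip:** The pads crept on the ring at 30 N grip, with torque levelling off at about 0.42 N m. I raised the grip to 60 N to reach 0.5.
- **Ring, snug check:** I re-gripped it lightly and turned a fraction of a degree. The resistance was 0.26–0.30 N m straight away, against 0.12 for a free ring, so it had stayed snug. I then let go a second time the same way, but did not repeat the test after that.
- **Snug margin:** Friction torque and spring torque cannot be fully separated. I estimate the ring rests on its stop with about 3–4 N, where more than 1 N is required; this was not measured directly.
- **Slide:** It moved at about 2 N and came to a firm end with the fingers 77.5 mm from the axis (77 expected). It held there at 7.8 N without moving further.
- **Last pictures:** The thumb tab is where it should be when home. The screwdriver, jar and connector look unmoved, and the robot is clear of everything with no contact force. I saw no sign of touching either collar, but the sensors cannot rule it out on their own.

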